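# Unbolt the deposit box

## Task

Unlock the steel deposit box on the counter. Two alike catch levers stand on its lid: the one still leaning back towards the robot blocks the bolt, so throw it fully over to its far stop first, and only then slide the bolt by its upright knob all the way out of its brass keeper. Leave the other catch lever, which is already thrown, as it stands.

Things in the scene. Friction and masses are not known exactly. Their poses are not given: they have to be found in the camera images.
- deposit_box: Fixed dark steel box, 220 (x) x 380 (y) x 90 mm high. Origin: centre of underside; x away from the robot, y left, yaw within 0.35. On its flat lid, in this frame: a bolt bar along y at x=2 mm, 16 mm tall, left end shot into a brass keeper (y=172, 24 mm tall); two alike catch levers, pivots at x=-30, 38 mm above the lid, one at y=0, one at y=-100 (which is which varies).
- holding_knob (a point): Centre of the 24 mm black ball topping the blocking lever (10 mm rod), 85 mm from its pivot. Swings in the box's x-z plane. Starts 0.3-0.5 rad from upright towards the robot (-x), its toe in front of a bolt lug; far stop 0.5 rad to +x: ball 41 mm past the pivot, 113 mm above the lid (123 when upright). 1-2 N at the top moves it; stays where left.
- resting_knob (a point): Centre of the 24 mm black ball on the other, identical lever. It already leans to +x (away from the robot), 0.35 to 0.5 rad from upright, clear of the bolt; leave it alone.
- bolt_knob (a point): Centre of the 26 mm black ball on the bolt's upright 16 mm round handle, 70 mm above the lid, at x=2, y=112 to 115 mm in the box frame when shot. Slides only along the box's y, towards -y (the robot's right), to y=65 when fully drawn; 2 to 4 N, stays where left. Stops dead within 5 mm while the blocking lever is not thrown.

How it is judged (in metres and radians):
On the way, in this order (a step that is already met when the one before it is completed fails the run):
1. the blocking catch lever is thrown over (ball at least 25 mm beyond its pivot) while the bolt is still shot (x of holding_knob in the frame of deposit_box above -0.005 m and y of bolt_knob in the frame of deposit_box above 0.1 m), for 0.1 s.
2. then the bolt is drawn (y of bolt_knob in the frame of deposit_box below 0.077 m), for 0.1 s.
At the end, for the whole second after the job is handed in: The lever that blocked the bolt leans away from the robot, its ball at least 25 mm beyond its pivot (stop at 41 mm); the bolt is drawn at least 38 of its 50 mm; the other lever is where it was, within 20 mm, still leaning away (x of holding_knob in the frame of deposit_box above -0.005 m and x of resting_knob in the frame of deposit_box above -0.02 m and y of bolt_knob in the frame of deposit_box below 0.077 m); the robot touches nothing.
It fails at once if the lever that was already thrown is moved more than 20 mm (distance of resting_knob from where it was at the start of the episode above 0.02 m).
It also fails if it takes over 42 s, if anything falls off the work surface, if the arm or the gripper's body presses on something with over 40 N, if the wrist force passes 120 N, or if a joint passes its speed limit or range.

## Robot

A 6-joint arm with a two-finger parallel gripper is mounted at the origin on the work surface. World frame = base frame: x ahead of the robot, y to its left, z up, the work surface at z = 0. Lengths are in m, angles in degrees, forces in N, time in s.
With the tool pointing down it reaches from about 0.2 to 0.875 m from the base axis. Payload 3.4 kg.
Tool frame: the origin (TCP) lies between the finger pads; the fingertips stand 8 mm ahead of it and the grasp point (between the pads) lies 11 mm behind it; z points along the fingers, y is the line along which they close (so a half turn about z gives the same grasp; the last joint's range is limited). The gripper opens to 94 mm and grips with 3 to 60 N. Pads are 16 mm wide; open, the fingers measure 119 mm over their backs; the gripper's body (75 mm by 177 mm) begins 78 mm behind the grasp point.
Start: joints at [68.297, 15.808, 86.224, -0, 77.962, -6.933], TCP at [0.147, 0.556, 0.192] pointing down, gripper open.
Joint ranges: [-165.64, 165.64], [-43.16, 119.46], [12.63, 154.43], [-67.54, 247.53], [6.08, 155.33], [-154.97, 154.97]. Speed limits (degrees/s): [147.25, 147.25, 180, 180, 180, 180].

## Interface

Orientations are given as [roll, pitch, yaw] about the fixed x, y, z axes, in that order (R = Rz(yaw) Ry(pitch) Rx(roll)).
In Python, from workcell import read_state, imaging, workorder, nets gives the robot as it stands.
- The arm moves only by the tool jog_arm, never from a script. Its argument "rows" is a list of rows, each an object with "slide": the shift along the world's x, y, z each as a share of 0.2 m, from -1 to 1, a list of three; "twist": the turn about the world's z as a share of 120 degrees, from -1 to 1; "gripper": the opening, from 0 (shut) to 1 (fully open). A call has exactly 8 rows; each row is the pose to reach, as a shift and turn from the pose commanded when the call began; what a row does not reach only later rows make up. A row lasts 1/8 s, in which the tool goes at most 62.5 mm and 10.7 degrees, less where a joint would pass 70% of its speed; a pose out of reach is approached as far as the arm can. A call with a number of a shift or a turn outside -1 to 1 is refused whole. A call with a gripper value outside its range is refused whole. The fingers move at their own pace and stop on an object; "newtons" is the grip in N (left out, the last holds). Time passes only in rows, so rows that repeat a pose let the fingers close, or fill a call up. It gives the time, the measured TCP pose, the force, the opening and the grip force at its end, in the units of the state.
- read_state(): the state, without advancing time (a new reading comes with each control period).
- imaging.capture(name): name is "scene" or "side" or "wrist"; returns (picture, depth): 420x560x3 uint8, red, green, blue; 420x560 float32, m along the optical axis (not along the pixel's ray), 0 where there is no reading.
- imaging.camera_info(name): a dict with "mtx" (3x3 intrinsics, pixels), "cam_to_world" (4x4, takes a point from camera to world coordinates). Camera axes: x right, y down, z forward; pixel columns grow to the right and rows downward; lengths in m; the calibration is good to about 2 mm. A picture is of the moment at which its call begins: read the wrist's pose just before it. camera_info takes no time and is no camera call; for the wrist camera it gives the pose at the moment of the call.
- workorder.job_done(): hands the job in; it is judged then, once.
Trained networks look in the newest picture that a camera, given by its name, has taken for a name from the list of things; names that differ only in an ending like _2 or _b are one class to them, and where a whole thing is asked for, a point or a joint stands for the part that bears it (a point fixed in the world has none). Each returns a list of dicts, best first, with "p" (0 to 1); they miss things now and then, are a little off and sometimes report something else, mostly with a low value. They report only what shows in the picture. A call takes as long as a camera call.
- nets.find_in(camera, thing): "pixel" ([column, row] in pixels, amid what is visible of it).
The state is a dict: "t": time; "qpos": joint angles; "qvel": joint speeds; "effort": joint torques, N m; "eef_pos": TCP position; "orientation": TCP orientation; "contact_force": force on the tool from outside, world axes, zero at the start; "moment": the same for the moment, N m; "width": opening from 0.0 (shut) to 1.0 (fully open); "grip_force": force on a finger pad.
Only numpy, scipy, OpenCV 4.12 (cv2) and the standard library are available. Lean on these libraries where they do the work, as an engineer would, in place of code of your own. Each camera call takes 0.05 s, during which the arm holds its last target. There are 200 camera calls.

## Working session

There is one attempt and no reset: what is moved stays moved. The work goes in short steps, Python scripts to look and compute and a tool call to move; the robot and the scene stay as the last step left them, time stands still between calls to the robot, and variables do not carry over. Pictures are saved under pics/ and viewed, at most 10 in all, crops included, and the job is handed in when it is done.

Besides the shell and the picture viewer there is one more tool, called after "Emit:" in YAML: its name, and indented under it one key for each argument. jog_arm: Moves the arm, as the interface text tells. Shift numbers are shares of 0.2 m and turn numbers shares of 120 degrees, none past 1 either way. Its arguments: {"type":"object","properties":{"rows":{"type":"array","items":{"type":"object","properties":{"slide":{"type":"array","items":{"type":"number"}},"twist":{"type":"number"},"gripper":{"type":"number"}}}},"newtons":{"type":"number"}},"required":["rows"]}

```bash
mkdir -p pics; cat > h.py <<'E'
import numpy as np, cv2
from workcell import read_state, imaging, workorder, nets
def cap(n): 
    im,d=imaging.capture(n); i=imaging.camera_info(n); return im,d,np.array(i["mtx"]),np.array(i["cam_to_world"])
def px2w(u,v,z,K,T):
    p=np.array([(u-K[0,2])/K[0,0]*z,(v-K[1,2])/K[1,1]*z,z,1]); return (T@p)[:3]
def dep(d,u,v,r=3):
    u,v=int(round(u)),int(round(v)); w=d[max(v-r,0):v+r+1,max(u-r,0):u+r+1]; w=w[w>0]; return np.median(w) if len(w) else 0
E
python3 - <<'E'
from h import *
for c in ["scene","side"]:
    im,d,K,T=cap(c); cv2.imwrite(f"pics/{c}0.png",im[:,:,::-1]); np.savez(f"{c}0.npz",im=im,d=d,K=K,T=T)
    print(c,T[:3,3].round(3),T[:3,2].round(2))
    for t in ["holding_knob","resting_knob","bolt_knob","deposit_box"]:
        for r in nets.find_in(c,t)[:3]:
            u,v=r["pixel"]; z=dep(d,u,v); print(t,round(r["p"],2),np.round(r["pixel"],1),px2w(u,v,z,K,T).round(4))
print(read_state()["t"])
E
```

```text
scene [0.718 0.396 0.644] [-0.3  -0.56 -0.77]
holding_knob 0.53 [235.6 100.9] [ 0.3942 -0.4747  0.0035]
resting_knob 0.79 [227.7 129.6] [ 0.5107 -0.2241  0.1268]
bolt_knob 0.85 [232.1 170.4] [ 0.5437 -0.13    0.1079]
deposit_box 0.95 [231.  202.7] [ 0.5739 -0.0691  0.092 ]
side [0.207 0.353 0.615] [ 0.48 -0.48 -0.73]
holding_knob 0.7 [330.  190.3] [ 0.5169 -0.084   0.0911]
holding_knob 0.67 [410.9 111.8] [ 0.4815 -0.2326  0.202 ]
holding_knob 0.55 [349.2 125.8] [ 0.5393 -0.1432  0.1868]
resting_knob 0.58 [349.8 125.4] [ 0.5388 -0.1439  0.1876]
bolt_knob 0.66 [312.6 164.6] [ 0.5709 -0.0958  0.1087]
bolt_knob 0.22 [351.1 124. ] [ 0.5378 -0.1457  0.19  ]
deposit_box 0.65 [328.7 189.8] [ 0.519  -0.0828  0.0917]
0.5
```

View pics/scene0.png

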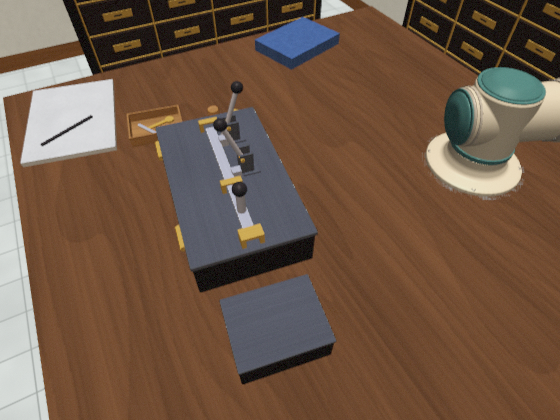

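View pics/side0.png

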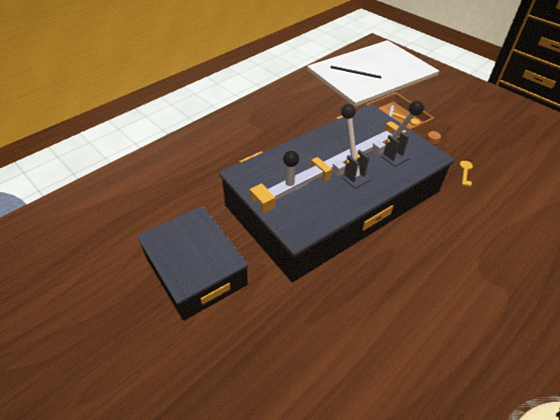

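The scene view shows the balls at about (237,87), (220,125) and (239,189, bolt). In the side view they are at (417,108), (348,112) and (291,158). The far lever (y=-100) leans towards the robot, so it is the blocking one. The middle lever (y=0) is already thrown. Next I'll triangulate.

```bash
python3 - <<'E'
from h import *
S={c:np.load(c+"0.npz") for c in["scene","side"]}
seeds={"hold":[(237,87),(417,108)],"rest":[(220,125),(348,112)],"bolt":[(239,189),(291,158)]}
out={}
for n,s in seeds.items():
    Ps=[];pp=[]
    for c,(u,v) in zip(S,s):
        D=S[c]; g=D["im"].max(2); r=9
        z0=dep(D["d"],u,v,2)
        w=(g[v-r:v+r+1,u-r:u+r+1]<55)&(abs(D["d"][v-r:v+r+1,u-r:u+r+1]-z0)<.025)
        yy,xx=np.nonzero(w); (cu,cv_),rad=cv2.minEnclosingCircle(np.c_[xx,yy].astype(np.float32))
        cu+=u-r;cv_+=v-r
        pp.append((cu,cv_)); Ps.append(D["K"]@np.linalg.inv(D["T"])[:3])
        zz=px2w(cu,cv_,z0+.012,D["K"],D["T"]); print(n,c,np.round([cu,cv_,rad,len(xx)],1),"depth->",zz.round(4))
    X=cv2.triangulatePoints(Ps[0],Ps[1],np.array(pp[0],float),np.array(pp[1],float)).ravel();X=X[:3]/X[3]
    out[n]=X; print(n,X.round(4),[np.round((P@np.r_[X,1])[:2]/(P@np.r_[X,1])[2]-q,1) for P,q in zip(Ps,pp)])
for c in S:
    D=S[c]; d=D["d"]; v,u=np.nonzero(d>0); z=d[v,u]; K,T=D["K"],D["T"]
    P=(T@np.c_[(u-K[0,2])/K[0,0]*z,(v-K[1,2])/K[1,1]*z,z,np.ones_like(z)].T)[:3].T
    m=(P[:,2]>.080)&(P[:,2]<.098)&(np.hypot(P[:,0]-.53,P[:,1]+.12)<.35)
    # largest component in image
    M=np.zeros(d.shape,np.uint8); M[v[m],u[m]]=1
    M=cv2.morphologyEx(M,cv2.MORPH_CLOSE,np.ones((5,5),np.uint8))
    k,L,st,_=cv2.connectedComponentsWithStats(M); b=1+np.argmax(st[1:,4]); m&=L[v,u]==b
    print(c,m.sum(),np.median(P[m,2]).round(4),cv2.minAreaRect(P[m,:2].astype(np.float32)))
d=out["bolt"]-out["rest"]; print(d)
E
```

```text
hold scene [236.4  87.3   5.9  94. ] depth-> [ 0.4777 -0.2386  0.2065]
hold side [415.9 108.    7.1 138. ] depth-> [ 0.4775 -0.2387  0.2087]
hold [ 0.4778 -0.2389  0.2075] [array([-0.2, -0.5]), array([-0.2,  0.5])]
rest scene [219.6 124.6   6.6 114. ] depth-> [ 0.5496 -0.1483  0.2062]
rest side [347.9 111.4   6.8 125. ] depth-> [ 0.5498 -0.148   0.2077]
rest [ 0.5499 -0.1479  0.2072] [array([-0.1, -0.3]), array([-0.1,  0.3])]
bolt scene [239.  189.    7.3 146. ] depth-> [ 0.5677 -0.034   0.1592]
bolt side [290.9 158.5   7.8 176. ] depth-> [ 0.567  -0.0338  0.1619]
bolt [ 0.5679 -0.0343  0.1602] [array([-0.2, -0.5]), array([-0.3,  0.4])]
scene 14093 0.0887 ((0.5537115335464478, -0.146718829870224), (0.3883918821811676, 0.23365843296051025), 81.75167846679688)
side 13163 0.0917 ((0.5515979528427124, -0.1483626812696457), (0.3880961537361145, 0.2345590740442276), 81.73834228515625)
[ 0.01803062  0.11360079 -0.04700452]
```

```bash
python3 -c "
from h import *
s=read_state();print(s['t'],s['eef_pos'],s['orientation'],s['contact_force'],s['width'])"
```

```text
0.5 [0.14662539 0.55601595 0.19195997] [1.79998304e+02 1.09868373e-03 1.65227446e+02] [ 0.18897264 -0.17420103  0.634489  ] 0.9995080858334066
```

Emit:
jog_arm:
  rows:
    - {"slide": [0.05,-0.1,0.3],"twist": 0,"gripper": 0}
    - {"slide": [0.1,-0.25,0.5],"twist": 0,"gripper": 0}
    - {"slide": [0.15,-0.4,0.5],"twist": 0,"gripper": 0}
    - {"slide": [0.2,-0.55,0.5],"twist": 0,"gripper": 0}
    - {"slide": [0.25,-0.7,0.5],"twist": 0,"gripper": 0}
    - {"slide": [0.3,-0.85,0.5],"twist": 0,"gripper": 0}
    - {"slide": [0.35,-1,0.5],"twist": 0,"gripper": 0}
    - {"slide": [0.35,-1,0.5],"twist": 0,"gripper": 0}
  newtons: 20

```text
t: 1.5
eef_pos: [0.2168, 0.3548, 0.2924]
orientation: [180.0, 0.0, 165.1]
contact_force: [0.3, -0.4, 0.2]
width: 0.188
grip_force: 0.0
```

Emit:
jog_arm:
  rows:
    - {"slide": [0.05,-0.15,0],"twist": 0.01,"gripper": 0}
    - {"slide": [0.1,-0.3,0],"twist": 0.02,"gripper": 0}
    - {"slide": [0.15,-0.45,0],"twist": 0.03,"gripper": 0}
    - {"slide": [0.2,-0.6,0],"twist": 0.04,"gripper": 0}
    - {"slide": [0.25,-0.75,0],"twist": 0.05,"gripper": 0}
    - {"slide": [0.3,-0.9,0],"twist": 0.055,"gripper": 0}
    - {"slide": [0.35,-1,0],"twist": 0.055,"gripper": 0}
    - {"slide": [0.35,-1,0],"twist": 0.055,"gripper": 0}

```text
t: 2.5
eef_pos: [0.2874, 0.1562, 0.2921]
orientation: [179.9, 0.0, 171.7]
contact_force: [-0.3, 0.5, 0.9]
width: 0.002
grip_force: 0.0
```

Emit:
jog_arm:
  rows:
    - {"slide": [0.05,-0.15,0],"twist": 0,"gripper": 0}
    - {"slide": [0.1,-0.3,0],"twist": 0,"gripper": 0}
    - {"slide": [0.15,-0.45,0],"twist": 0,"gripper": 0}
    - {"slide": [0.2,-0.6,0],"twist": 0,"gripper": 0}
    - {"slide": [0.25,-0.75,0],"twist": 0,"gripper": 0}
    - {"slide": [0.3,-0.9,0],"twist": 0,"gripper": 0}
    - {"slide": [0.35,-1,0],"twist": 0,"gripper": 0}
    - {"slide": [0.35,-1,0],"twist": 0,"gripper": 0}

```text
t: 3.5
eef_pos: [0.3576, -0.0436, 0.2918]
orientation: [179.9, -0.0, 171.8]
contact_force: [-0.9, 0.5, -0.1]
width: 0.008
grip_force: 0.0
```

Emit:
jog_arm:
  rows:
    - {"slide": [0.05,-0.15,0],"twist": 0,"gripper": 0}
    - {"slide": [0.1,-0.3,0],"twist": 0,"gripper": 0}
    - {"slide": [0.15,-0.45,0],"twist": 0,"gripper": 0}
    - {"slide": [0.2,-0.6,0],"twist": 0,"gripper": 0}
    - {"slide": [0.25,-0.75,0],"twist": 0,"gripper": 0}
    - {"slide": [0.3,-0.85,0],"twist": 0,"gripper": 0}
    - {"slide": [0.35,-0.94,0],"twist": 0,"gripper": 0}
    - {"slide": [0.35,-0.94,0],"twist": 0,"gripper": 0}

```text
t: 4.5
eef_pos: [0.4274, -0.2321, 0.2916]
orientation: [179.9, -0.0, 171.8]
contact_force: [0.0, -0.3, -0.3]
width: 0.006
grip_force: 0.0
```

Emit:
jog_arm:
  rows:
    - {"slide": [0,0,-0.1],"twist": 0,"gripper": 0}
    - {"slide": [0,0,-0.2],"twist": 0,"gripper": 0}
    - {"slide": [0,0,-0.3],"twist": 0,"gripper": 0}
    - {"slide": [0,0,-0.4],"twist": 0,"gripper": 0}
    - {"slide": [0,0,-0.46],"twist": 0,"gripper": 0}
    - {"slide": [0,0,-0.46],"twist": 0,"gripper": 0}
    - {"slide": [0,0,-0.46],"twist": 0,"gripper": 0}
    - {"slide": [0,0,-0.46],"twist": 0,"gripper": 0}

```text
t: 5.5
eef_pos: [0.4271, -0.2322, 0.2008]
orientation: [-180.0, 0.1, 171.8]
contact_force: [0.0, -0.2, 0.6]
width: 0.005
grip_force: 0.0
```

```bash
python3 - <<'E'
from h import *
s=read_state();print(s['eef_pos'],s['qpos'])
im,d,K,T=cap("side"); cv2.imwrite("pics/side1.png",cv2.resize(im[60:270,220:500,::-1],None,fx=2,fy=2))
E
```

```text
[ 0.42708398 -0.2322498   0.20081308] [-3.67510945e+01  7.73858645e+00  9.56285272e+01  7.73256638e-03
  7.65416925e+01 -1.18581677e+02]
```

View pics/side1.png

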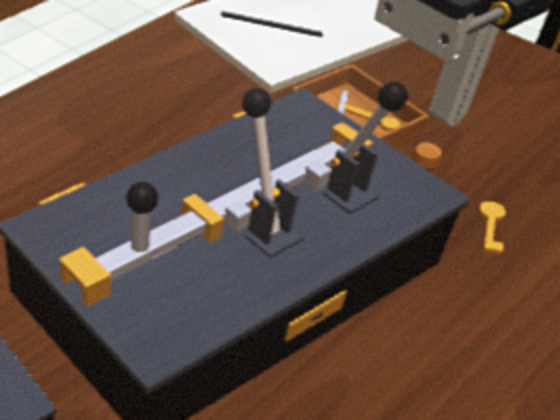

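The side crop shows the shut fingers at about (465,100), on the robot side of the blocking ball at (393,97). The path is clear, so I'll push along the box's +x.

Emit:
jog_arm:
  rows:
    - {"slide": [0.04,-0.006,0],"twist": 0,"gripper": 0}
    - {"slide": [0.08,-0.012,0],"twist": 0,"gripper": 0}
    - {"slide": [0.12,-0.017,0],"twist": 0,"gripper": 0}
    - {"slide": [0.16,-0.023,0],"twist": 0,"gripper": 0}
    - {"slide": [0.2,-0.03,0],"twist": 0,"gripper": 0}
    - {"slide": [0.24,-0.035,0],"twist": 0,"gripper": 0}
    - {"slide": [0.28,-0.04,0],"twist": 0,"gripper": 0}
    - {"slide": [0.32,-0.046,0],"twist": 0,"gripper": 0}

```text
t: 6.55
eef_pos: [0.4909, -0.2412, 0.2]
orientation: [180.0, -0.0, 171.8]
contact_force: [-0.9, -1.0, 0.8]
width: 0.0
grip_force: 0.6
```

Emit:
jog_arm:
  rows:
    - {"slide": [0.02,-0.003,0],"twist": 0,"gripper": 0}
    - {"slide": [0.04,-0.006,0],"twist": 0,"gripper": 0}
    - {"slide": [0.07,-0.01,0],"twist": 0,"gripper": 0}
    - {"slide": [0.09,-0.013,0],"twist": 0,"gripper": 0}
    - {"slide": [0.11,-0.016,0],"twist": 0,"gripper": 0}
    - {"slide": [0.13,-0.019,0],"twist": 0,"gripper": 0}
    - {"slide": [0.15,-0.022,0],"twist": 0,"gripper": 0}
    - {"slide": [0.16,-0.023,0],"twist": 0,"gripper": 0}

```text
t: 7.55
eef_pos: [0.523, -0.2459, 0.2001]
orientation: [-180.0, 0.0, 171.8]
contact_force: [-0.2, 0.7, 0.8]
width: 0.004
grip_force: 0.3
```

```bash
python3 - <<'E'
from h import *
s=read_state();print(s['eef_pos'],s['contact_force'])
im,d,K,T=cap("side"); cv2.imwrite("pics/side2.png",cv2.resize(im[60:270,220:500,::-1],None,fx=2,fy=2))
E
```

```text
[ 0.52299241 -0.24586956  0.20010534] [-0.20069511  0.72919244  0.76645877]
```

View pics/side2.png

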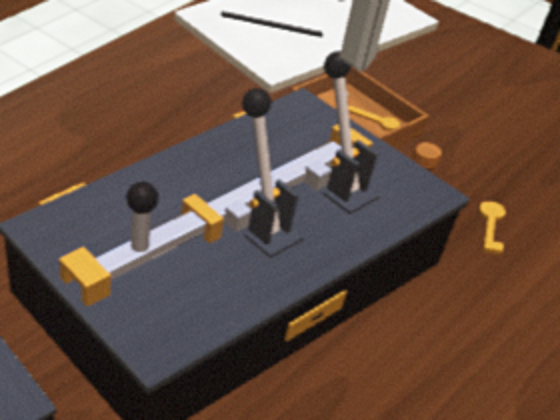

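The blocking lever has swung over: ball at crop (337,65), about parallel to the resting one at (257,103). I'll push on to the stop.

Emit:
jog_arm:
  rows:
    - {"slide": [0.01,-0.001,0],"twist": 0,"gripper": 0}
    - {"slide": [0.02,-0.003,0],"twist": 0,"gripper": 0}
    - {"slide": [0.03,-0.004,0],"twist": 0,"gripper": 0}
    - {"slide": [0.04,-0.006,0],"twist": 0,"gripper": 0}
    - {"slide": [0.05,-0.007,0],"twist": 0,"gripper": 0}
    - {"slide": [0.055,-0.008,0],"twist": 0,"gripper": 0}
    - {"slide": [0.055,-0.008,0],"twist": 0,"gripper": 0}
    - {"slide": [0.055,-0.008,0],"twist": 0,"gripper": 0}

```text
t: 8.6
eef_pos: [0.5334, -0.2473, 0.2]
orientation: [180.0, -0.0, 171.8]
contact_force: [-2.2, 0.0, 1.2]
width: 0.005
grip_force: 0.7
```

Emit:
jog_arm:
  rows:
    - {"slide": [0.005,-0.001,0],"twist": 0,"gripper": 0}
    - {"slide": [0.01,-0.001,0],"twist": 0,"gripper": 0}
    - {"slide": [0.015,-0.002,0],"twist": 0,"gripper": 0}
    - {"slide": [0.02,-0.003,0],"twist": 0,"gripper": 0}
    - {"slide": [0.02,-0.003,0],"twist": 0,"gripper": 0}
    - {"slide": [0.02,-0.003,0],"twist": 0,"gripper": 0}
    - {"slide": [0.02,-0.003,0],"twist": 0,"gripper": 0}
    - {"slide": [0.02,-0.003,0],"twist": 0,"gripper": 0}

```text
t: 9.6
eef_pos: [0.5351, -0.2476, 0.2001]
orientation: [180.0, -0.3, 171.8]
contact_force: [-7.6, 0.5, 4.6]
width: 0.004
grip_force: 3.2
```

```bash
python3 - <<'E'
from h import *
s=read_state();print(s['eef_pos'],s['contact_force'])
im,d,K,T=cap("side")
for n in ["holding_knob","bolt_knob"]:
  for r in nets.find_in("side",n)[:4]:
    u,v=r["pixel"]; print(n,round(r["p"],2),np.round([u,v]),px2w(u,v,dep(d,u,v,2)+.012,K,T).round(4))
E
```

```text
[ 0.53512155 -0.24760065  0.20013102] [-7.57631649  0.49502547  4.64245065]
holding_knob 0.92 [390. 108.] [ 0.5323 -0.2548  0.1733]
bolt_knob 0.86 [311. 164.] [ 0.5856 -0.1093  0.0931]
```

Emit:
jog_arm:
  rows:
    - {"slide": [-0.07,0.01,0],"twist": 0,"gripper": 0}
    - {"slide": [-0.14,0.02,0],"twist": 0,"gripper": 0}
    - {"slide": [-0.2,0.03,0],"twist": 0,"gripper": 0}
    - {"slide": [-0.2,0.03,0.12],"twist": 0,"gripper": 0}
    - {"slide": [-0.2,0.03,0.24],"twist": 0,"gripper": 0}
    - {"slide": [-0.2,0.03,0.36],"twist": 0,"gripper": 0}
    - {"slide": [-0.2,0.03,0.46],"twist": 0,"gripper": 0}
    - {"slide": [-0.2,0.03,0.46],"twist": 0,"gripper": 0}

```text
t: 10.75
eef_pos: [0.4981, -0.2424, 0.2935]
orientation: [-179.9, 0.2, 171.8]
contact_force: [0.0, -0.4, 0.3]
width: 0.001
grip_force: 0.0
```

Emit:
jog_arm:
  rows:
    - {"slide": [0.06,0.15,0],"twist": 0,"gripper": 0}
    - {"slide": [0.12,0.3,0],"twist": 0,"gripper": 0}
    - {"slide": [0.18,0.45,0],"twist": 0,"gripper": 0}
    - {"slide": [0.24,0.6,0],"twist": 0,"gripper": 0}
    - {"slide": [0.3,0.75,0],"twist": 0,"gripper": 0}
    - {"slide": [0.35,0.9,0],"twist": 0,"gripper": 0}
    - {"slide": [0.4,1,0],"twist": 0,"gripper": 0}
    - {"slide": [0.4,1,0],"twist": 0,"gripper": 0}

```text
t: 11.75
eef_pos: [0.5773, -0.0408, 0.2906]
orientation: [180.0, -0.1, 172.0]
contact_force: [0.0, -0.3, 0.6]
width: 0.006
grip_force: 0.0
```

```bash
python3 - <<'E'
from h import *
print(read_state()['eef_pos'])
im,d,K,T=cap("side"); cv2.imwrite("pics/side3.png",cv2.resize(im[60:270,220:500,::-1],None,fx=2,fy=2))
E
```

```text
[ 0.57732301 -0.04083444  0.29062776]
```

View pics/side3.png

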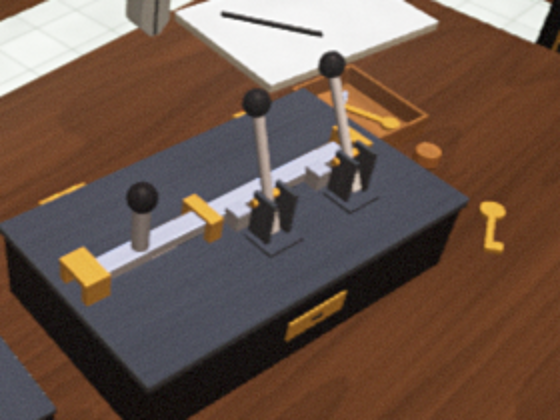

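The blocking lever is at its stop (332,64), the resting lever is unchanged at (257,103), and the bolt knob at (142,197) is still shot. Next I go to the bolt's left side and down.

Emit:
jog_arm:
  rows:
    - {"slide": [0,0.12,0],"twist": 0,"gripper": 0}
    - {"slide": [0,0.24,0],"twist": 0,"gripper": 0}
    - {"slide": [0,0.34,0],"twist": 0,"gripper": 0}
    - {"slide": [0,0.34,-0.18],"twist": 0,"gripper": 0}
    - {"slide": [0,0.34,-0.36],"twist": 0,"gripper": 0}
    - {"slide": [0,0.34,-0.54],"twist": 0,"gripper": 0}
    - {"slide": [0,0.34,-0.68],"twist": 0,"gripper": 0}
    - {"slide": [0,0.34,-0.68],"twist": 0,"gripper": 0}

```text
t: 12.8
eef_pos: [0.5756, 0.0257, 0.1538]
orientation: [-180.0, -0.3, 171.8]
contact_force: [0.5, 0.7, 0.5]
width: 0.004
grip_force: 0.0
```

Emit:
jog_arm:
  rows:
    - {"slide": [-0.005,-0.035,0],"twist": 0,"gripper": 0}
    - {"slide": [-0.01,-0.07,0],"twist": 0,"gripper": 0}
    - {"slide": [-0.015,-0.105,0],"twist": 0,"gripper": 0}
    - {"slide": [-0.02,-0.14,0],"twist": 0,"gripper": 0}
    - {"slide": [-0.025,-0.175,0],"twist": 0,"gripper": 0}
    - {"slide": [-0.03,-0.21,0],"twist": 0,"gripper": 0}
    - {"slide": [-0.036,-0.245,0],"twist": 0,"gripper": 0}
    - {"slide": [-0.04,-0.28,0],"twist": 0,"gripper": 0}

```text
t: 13.8
eef_pos: [0.5695, -0.0295, 0.156]
orientation: [179.9, -0.0, 171.8]
contact_force: [-0.2, 2.3, -0.0]
width: 0.004
grip_force: 1.0
```

Emit:
jog_arm:
  rows:
    - {"slide": [-0.002,-0.02,0],"twist": 0,"gripper": 0}
    - {"slide": [-0.005,-0.04,0],"twist": 0,"gripper": 0}
    - {"slide": [-0.008,-0.06,0],"twist": 0,"gripper": 0}
    - {"slide": [-0.011,-0.08,0],"twist": 0,"gripper": 0}
    - {"slide": [-0.014,-0.1,0],"twist": 0,"gripper": 0}
    - {"slide": [-0.018,-0.12,0],"twist": 0,"gripper": 0}
    - {"slide": [-0.018,-0.125,0],"twist": 0,"gripper": 0}
    - {"slide": [-0.018,-0.125,0],"twist": 0,"gripper": 0}

```text
t: 14.8
eef_pos: [0.5659, -0.0553, 0.156]
orientation: [-180.0, -0.0, 171.8]
contact_force: [-0.4, 1.5, 0.5]
width: 0.006
grip_force: 0.6
```

```bash
python3 - <<'E'
from h import *
s=read_state();print(s['eef_pos'],s['contact_force'])
im,d,K,T=cap("side"); cv2.imwrite("pics/side4.png",cv2.resize(im[60:270,220:500,::-1],None,fx=2,fy=2))
E
```

```text
[ 0.56592758 -0.05529243  0.15598587] [-0.44595763  1.46733359  0.53160119]
```

View pics/side4.png

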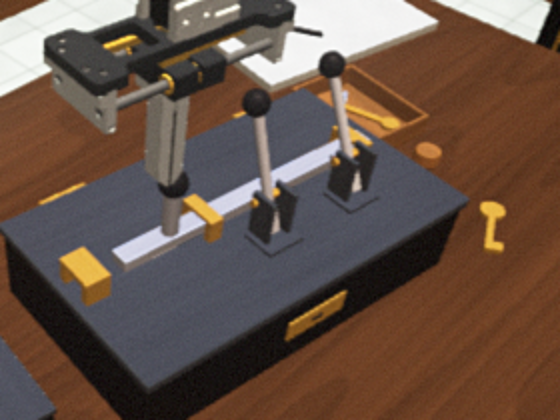

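The bolt has left its keeper: knob at (172,183), bar end at (120,255). I'll push gently to the end stop.

Emit:
jog_arm:
  rows:
    - {"slide": [-0.001,-0.008,0],"twist": 0,"gripper": 0}
    - {"slide": [-0.002,-0.016,0],"twist": 0,"gripper": 0}
    - {"slide": [-0.004,-0.024,0],"twist": 0,"gripper": 0}
    - {"slide": [-0.005,-0.03,0],"twist": 0,"gripper": 0}
    - {"slide": [-0.005,-0.035,0],"twist": 0,"gripper": 0}
    - {"slide": [-0.005,-0.035,0],"twist": 0,"gripper": 0}
    - {"slide": [-0.005,-0.035,0],"twist": 0,"gripper": 0}
    - {"slide": [-0.005,-0.035,0],"twist": 0,"gripper": 0}

```text
t: 15.85
eef_pos: [0.565, -0.0621, 0.156]
orientation: [-180.0, 0.0, 171.8]
contact_force: [-0.8, 2.2, 0.2]
width: 0.005
grip_force: 0.6
```

Emit:
jog_arm:
  rows:
    - {"slide": [-0.001,-0.006,0],"twist": 0,"gripper": 0}
    - {"slide": [-0.002,-0.012,0],"twist": 0,"gripper": 0}
    - {"slide": [-0.003,-0.018,0],"twist": 0,"gripper": 0}
    - {"slide": [-0.003,-0.022,0],"twist": 0,"gripper": 0}
    - {"slide": [-0.003,-0.022,0],"twist": 0,"gripper": 0}
    - {"slide": [-0.003,-0.022,0],"twist": 0,"gripper": 0}
    - {"slide": [-0.003,-0.022,0],"twist": 0,"gripper": 0}
    - {"slide": [-0.003,-0.022,0],"twist": 0,"gripper": 0}

```text
t: 16.85
eef_pos: [0.5644, -0.0665, 0.156]
orientation: [-180.0, -0.0, 171.8]
contact_force: [-0.4, 1.6, 0.7]
width: 0.003
grip_force: 0.6
```

Emit:
jog_arm:
  rows:
    - {"slide": [0.01,0.07,0],"twist": 0,"gripper": 0}
    - {"slide": [0.02,0.14,0],"twist": 0,"gripper": 0}
    - {"slide": [0.03,0.2,0],"twist": 0,"gripper": 0}
    - {"slide": [0.03,0.2,0.18],"twist": 0,"gripper": 0}
    - {"slide": [0.03,0.2,0.36],"twist": 0,"gripper": 0}
    - {"slide": [0.03,0.2,0.54],"twist": 0,"gripper": 0}
    - {"slide": [0.03,0.2,0.68],"twist": 0,"gripper": 0}
    - {"slide": [0.03,0.2,0.68],"twist": 0,"gripper": 0}

```text
t: 17.85
eef_pos: [0.5718, -0.0259, 0.2942]
orientation: [-180.0, 0.3, 171.9]
contact_force: [0.5, -1.0, -0.2]
width: 0.008
grip_force: 0.0
```

```bash
python3 - <<'E'
from h import *
s=read_state();print(s['eef_pos'],s['contact_force'])
im,d,K,T=cap("side"); cv2.imwrite("pics/side5.png",cv2.resize(im[60:270,220:500,::-1],None,fx=2,fy=2))
O=np.array([.5651,-.1471]) # from bolt ball (2,114)
a=np.radians(-8.25);ex=np.array([np.cos(a),np.sin(a)]);ey=np.array([-ex[1],ex[0]])
v,u=np.nonzero(d>0);z=d[v,u];P=(T@np.c_[(u-K[0,2])/K[0,0]*z,(v-K[1,2])/K[1,1]*z,z,np.ones_like(z)].T)[:3].T
for n,c,zc in [("bolt",(.5679-.0072,-.0343-.0495),.16),("hold",(.549,-.249),.203),("rest",(.5499,-.1479),.207)]:
    m=(np.hypot(P[:,0]-c[0],P[:,1]-c[1])<.035)&(abs(P[:,2]-zc)<.02)&(im[v,u].max(1)<70)
    if m.sum()<5: print(n,m.sum()); continue
    (cu,cv_),r=cv2.minEnclosingCircle(np.c_[u,v][m].astype(np.float32))
    X=px2w(cu,cv_,dep(d,cu,cv_,2)+.012,K,T); w=X[:2]-np.array([.5526,-.1475])
    print(n,m.sum(),round(r,1),X.round(4),"box",(w@ex).round(4),(w@ey).round(4))
E
```

```text
[ 0.57178629 -0.02593069  0.294189  ] [ 0.47419331 -0.99538108 -0.20118389]
bolt 189 7.9 [ 0.5614 -0.0769  0.162 ] box -0.0015 0.0712
hold 124 6.4 [ 0.5454 -0.2486  0.2034] box 0.0073 -0.101
rest 150 7.2 [ 0.5495 -0.1477  0.2087] box -0.003 -0.0007
```

View pics/side5.png

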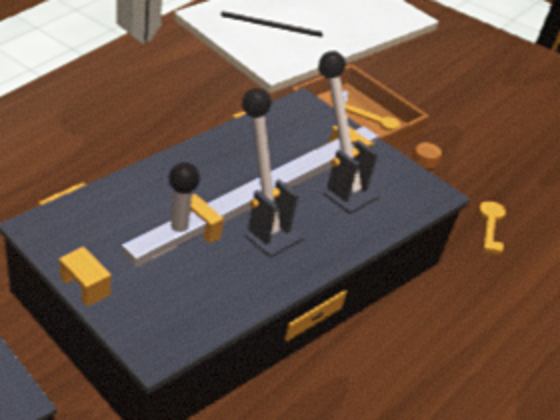

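The bolt is drawn about 43 mm (y≈0.071). Both levers are as wanted. One more push takes the bolt to its stop for margin.

Emit:
jog_arm:
  rows:
    - {"slide": [0,0,-0.2],"twist": 0,"gripper": 0}
    - {"slide": [0,0,-0.4],"twist": 0,"gripper": 0}
    - {"slide": [0,0,-0.6],"twist": 0,"gripper": 0}
    - {"slide": [0,0,-0.68],"twist": 0,"gripper": 0}
    - {"slide": [0,0,-0.68],"twist": 0,"gripper": 0}
    - {"slide": [-0.01,-0.06,-0.68],"twist": 0,"gripper": 0}
    - {"slide": [-0.018,-0.12,-0.68],"twist": 0,"gripper": 0}
    - {"slide": [-0.025,-0.17,-0.68],"twist": 0,"gripper": 0}

```text
t: 18.9
eef_pos: [0.5658, -0.0617, 0.157]
orientation: [-180.0, 0.1, 171.8]
contact_force: [0.1, 0.6, -0.2]
width: 0.007
grip_force: 0.0
```

Emit:
jog_arm:
  rows:
    - {"slide": [-0.002,-0.015,0],"twist": 0,"gripper": 0}
    - {"slide": [-0.004,-0.03,0],"twist": 0,"gripper": 0}
    - {"slide": [-0.006,-0.04,0],"twist": 0,"gripper": 0}
    - {"slide": [-0.007,-0.05,0],"twist": 0,"gripper": 0}
    - {"slide": [-0.008,-0.06,0],"twist": 0,"gripper": 0}
    - {"slide": [-0.009,-0.065,0],"twist": 0,"gripper": 0}
    - {"slide": [-0.009,-0.065,0],"twist": 0,"gripper": 0}
    - {"slide": [-0.009,-0.065,0],"twist": 0,"gripper": 0}

```text
t: 19.9
eef_pos: [0.5637, -0.0728, 0.1561]
orientation: [179.9, 0.0, 171.8]
contact_force: [0.4, 4.2, 1.3]
width: 0.005
grip_force: 1.9
```

The force rose to 4.2 N, so the bolt is at its stop. I'll retreat clear, measure and hand in.

Emit:
jog_arm:
  rows:
    - {"slide": [0.01,0.07,0],"twist": 0,"gripper": 0}
    - {"slide": [0.02,0.14,0],"twist": 0,"gripper": 0}
    - {"slide": [0.03,0.2,0],"twist": 0,"gripper": 0}
    - {"slide": [0.03,0.2,0.18],"twist": 0,"gripper": 0}
    - {"slide": [0.03,0.2,0.36],"twist": 0,"gripper": 0}
    - {"slide": [0.03,0.2,0.54],"twist": 0,"gripper": 0}
    - {"slide": [0.03,0.2,0.68],"twist": 0,"gripper": 0}
    - {"slide": [0.03,0.2,0.68],"twist": 0,"gripper": 0}

```text
t: 20.9
eef_pos: [0.5709, -0.0331, 0.2941]
orientation: [-180.0, 0.3, 171.9]
contact_force: [0.4, -1.0, 0.2]
width: 0.005
grip_force: 0.0
```

```bash
python3 - <<'E'
from h import *
im,d,K,T=cap("side")
a=np.radians(-8.25);ex=np.array([np.cos(a),np.sin(a)]);ey=np.array([-ex[1],ex[0]])
v,u=np.nonzero(d>0);z=d[v,u];P=(T@np.c_[(u-K[0,2])/K[0,0]*z,(v-K[1,2])/K[1,1]*z,z,np.ones_like(z)].T)[:3].T
ok=[]
for n,c,zc in [("bolt",(.5607,-.0838),.16),("hold",(.549,-.249),.203),("rest",(.5499,-.1479),.207)]:
    m=(np.hypot(P[:,0]-c[0],P[:,1]-c[1])<.035)&(abs(P[:,2]-zc)<.02)&(im[v,u].max(1)<70)
    (cu,cv_),r=cv2.minEnclosingCircle(np.c_[u,v][m].astype(np.float32))
    w=px2w(cu,cv_,dep(d,cu,cv_,2)+.012,K,T)[:2]-np.array([.5526,-.1475]); b=(w@ex,w@ey); ok.append(b); print(n,np.round(b,4))
if ok[0][1]<.073 and ok[1][0]>0 and abs(ok[2][0]+.003)<.008: print(workorder.job_done())
E
```

```text
bolt [-0.0024  0.0652]
hold [ 0.0076 -0.1014]
rest [-0.0031 -0.0005]
the job is handed in; nothing more can be done
None
```

I threw the blocking lever to its far stop, then drew the bolt fully out of its keeper (measured y ≈ 65 mm); the other lever has not moved, and the job was handed in at about 21 s with the arm clear, but the hand-in call returned no verdict.

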